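Post a painted tile through the flap onto the slide

TASK

Push the painted tile along the white feed shelf and lengthwise through the orange hanging flap, so that it slides down to the rubber stop and lies there flat, painted side up. Only push it with the fingers: never lift it and never let it fall off the shelf. Then draw the hand back so that the flap falls fully shut, and leave the jar, the paper roll and the bowl where they stand.

Things in the scene. Friction and masses are not known exactly. Their poses are not given: they have to be found in the camera images.
- mouth (a point): Middle of the opening under the flap, at shelf height (100 mm above the table). x: the level feed direction, from the shelf through the flap towards the slide; y: left across the shelf; z up. The pass-through (shelf, screen, flap, slide) is one fixed piece; its place and yaw on the table vary.
- shelf (a point): Middle of the top of the white level feed shelf, 130 mm before the mouth; same axes. The top is 100 mm above the table, 300 mm wide (y = -150 to +150 mm), has no rims, and reaches from 260 mm before the mouth to 6 mm past it, where the slide begins.
- screen_top (a point): Middle of the top edge of the blue screen that stands across the shelf at the mouth; same axes. The screen is 12 mm thick (x = -6 to +6 mm), 300 mm wide, its top 65 mm above the shelf. Its opening, centred, is 132 mm wide and 55 mm high, closed by the orange flap.
- slide_rest (a point): Where the tile's centre comes to rest on the slide, against the rubber stop, midway across; same axes as the mouth. The slippery slide (friction about 0.12), 132 mm wide between low side walls, open above, runs down at 25 degrees for 200 mm from the shelf's end. A tile whose middle is pushed past the shelf's end tips onto it and slides down by itself.
- flap (a joint): Angle of the orange flap, 122 mm wide, 4 mm thick, 50 g, hung on a level axle 52 mm above the shelf, its lower edge 4 mm above the shelf. 0 = hanging shut; positive = swung inwards over the slide (at most 1.45); it cannot swing towards the shelf. A light push opens it, for example by the tile's own front edge; with nothing under it, it falls shut in 1 to 2 s.
- tile_center (a point): Centre of the loose ceramic tile, 150 mm long (its x), 100 mm wide (its y), 12 mm thick (z, upwards out of its painted side), about 0.25 to 0.5 kg, painted in teal, mint and pale bands across its length. It starts lying flat on the feed shelf, off the middle and askew; its x points roughly to the flap.
- jar: Closed teal jar with a white cap, 60 mm across, 75 mm high, origin under its centre; a bystander on the table.
- roll: White paper roll standing upright, 100 mm across, 100 mm high, origin under its centre; a bystander on the table.
- bowl: Small blue bowl, 100 mm across, 45 mm high, origin under its centre; a bystander on the table.
Mind the look-alikes: they are no part of the job. There is more than one size of the part that bears tile_center; the job needs the larger.

How it is judged:
On the way, in this order (a step that is already met when the one before it is completed fails the run):
1. the tile is in the opening, and the flap is pushed open (value of joint flap above 0.3 rad and x of tile_center in the frame of mouth between -0.075 and 0.06 m), for 0.1 s.
2. the tile has passed through and lies down the slide (x of tile_center in the frame of mouth above 0.1 m and linear speed of tile below 0.05 m/s), for 0.1 s.
At the end, for the whole second after the job is handed in: The tile lies at rest on the slide, painted side up (its face within 0.55 rad of level; the slide itself is at 0.44), its centre within 25 mm of the resting place against the stop, and the flap hangs shut (under 0.07 rad) (distance between tile_center and slide_rest below 0.025 m and angle between tile_center's own z axis and vertical below 0.55 rad and linear speed of tile below 0.02 m/s and value of joint flap below 0.07 rad); the robot touches nothing.
It fails at once if the tile is lifted (its centre more than 25 mm above where it lies on the shelf) (height (world z) of tile_center above 0.13 m).
It fails at once if the tile falls off the shelf (its centre below the shelf while not past the flap) (height (world z) of tile_center below 0.085 m and x of tile_center in the frame of mouth below 0 m).
It fails at once if the jar is moved more than 20 mm (distance of jar from where it was at the start of the episode above 0.02 m).
It fails at once if the paper roll is moved more than 20 mm (distance of roll from where it was at the start of the episode above 0.02 m).
It fails at once if the bowl is moved more than 20 mm (distance of bowl from where it was at the start of the episode above 0.02 m).
It also fails if it takes over 64 s, if anything falls off the work surface, if the arm or the gripper's body presses on something with over 40 N, if the wrist force passes 120 N, or if a joint passes its speed limit or range.

ROBOT

A 6-joint arm with a two-finger parallel gripper is mounted at the origin on the work surface. World frame = base frame: x ahead of the robot, y to its left, z up, the work surface at z = 0. Lengths are in m, angles in rad, forces in N, time in s.
With the tool pointing down it reaches from about 0.325 to 0.75 m from the base axis. Payload 7.6 kg.
Tool frame: the origin (TCP) lies between the finger pads; the fingertips stand manip.tip_reach ahead of it and the grasp point (between the pads) lies 5 mm behind it (manip.tip_reach is the distance from the TCP to the fingertips, in m); z points along the fingers, y is the line along which they close (so a half turn about z gives the same grasp; the last joint's range is limited). The gripper opens to 85 mm and grips with 20 to 120 N. Pads are 22 mm wide; open, the fingers measure 114 mm over their backs; the gripper's body (76 mm by 85 mm) begins 54 mm behind the grasp point. The pads swing forward as they close: fully open they stand 13 mm farther back than shut.
Start: joints at [-1.304, 0.052, 1.401, -0, 1.689, -0.07], TCP at [0.174, -0.496, 0.245] pointing down, gripper open.
Joint ranges: [-2.9, 2.9], [-0.91, 2.17], [0.12, 2.37], [-1.06, 4.2], [0.26, 2.73], [-2.93, 2.93]. Speed limits (rad/s): [2.57, 2.57, 3.01, 3.14, 3.14, 3.14].

INTERFACE

Orientations are given as a unit quaternion [w, x, y, z].
In Python, from rig import readout, viewer, ticket, manip gives the robot as it stands.
- The arm moves only by the tool send_rows, never from a script. Its argument "steps" is one flat list of numbers, 6 for each row, row after row: the shift along the world's x, y, z as a fraction of full scale, then the turn, a rotation vector about the world's x, y, z as a fraction of full scale. In form: [dx, dy, dz, wx, wy, wz, dx, dy, dz, wx, wy, wz, ...]. A call has 1 to 5 rows; each row is the pose to reach, as a shift and turn from the pose commanded when the call began; what a row does not reach only later rows make up. Full scale, the value 1, is 10 cm for a shift and 30 degrees for a turn. A row lasts 1/8 s, in which the tool goes at most 62.5 mm and 10.7 degrees, less where a joint would pass 70% of its speed; a pose out of reach is approached as far as the arm can. A call with a number of a shift or a turn outside -1 to 1 is refused whole. A call with a gripper value outside its range is refused whole. "hand" is the closure, from 0 (fully open) to 1 (shut), set as the call begins (left out, the last holds). The fingers move at their own pace and stop on an object; "force" is the grip in N (left out, the last holds). Time passes only in rows, so rows that repeat a pose let the fingers close. It gives the time, the measured TCP pose, the force, the opening and the grip force at its end, in the units of the state.
- readout.sense(): the state, without advancing time (a new reading comes with each control period).
- viewer.get_image(name): name is "side" or "top" or "wrist"; returns a dict with "img" (384x512x3 uint8, red, green, blue), "K" (3x3 intrinsics, pixels), "R" (3x3) and "t" (3): a world point X has camera coordinates R X + t; the wrist camera has in their place "tool_from_camera" (4x4, takes a point from camera to tool coordinates, whose origin is the TCP and whose axes are the flange's). Camera axes: x right, y down, z forward; pixel columns grow to the right and rows downward; lengths in m; the calibration is good to about 2 mm. A picture is of the moment at which its call begins: read the wrist's pose just before it. There is no depth.
- ticket.finish_job(): hands the job in; it is judged then, once.
The state is a dict: "t": time; "qpos": joint angles; "joint_velocities": joint speeds; "effort": joint torques, N m; "tool_pos": TCP position; "tcp_rot": TCP orientation; "wrist_force": force on the tool from outside, world axes, zero at the start; "ft_torque": the same for the moment, N m; "grip_width": finger opening in m; "gripper_force": force on a finger pad.
Only numpy, scipy, OpenCV 4.12 (cv2) and the standard library are available. Lean on these libraries where they do the work, as an engineer would, in place of code of your own. Each camera call takes 0.05 s, during which the arm holds its last target. There are 200 camera calls.

## Working session

There is one attempt and no reset: what is moved stays moved. The work goes in short steps, Python scripts to look and compute and a tool call to move; the robot and the scene stay as the last step left them, time stands still between calls to the robot, and variables do not carry over. Pictures are saved under pics/ and viewed, at most 10 in all, crops included, and the job is handed in when it is done.

Besides the shell and the picture viewer there is one more tool, called after "Request:" by a JSON object that holds its "op" and its "data". send_rows: Moves the arm, as the interface text tells. Its arguments: {"type":"object","properties":{"steps":{"type":"array","items":{"type":"number"}},"hand":{"type":"number"},"force":{"type":"number"}},"required":["steps"]}

```bash
mkdir -p pics
python3 - <<'E'
from rig import readout, viewer, manip
import cv2,numpy as np,pickle
s=readout.sense();print(s['tool_pos'],s['tcp_rot'],manip.tip_reach,s['t'])
d={n:viewer.get_image(n) for n in('top','side')}
pickle.dump(d,open('d.pkl','wb'))
for n in d:
  cv2.imwrite(f'pics/{n}0.png',d[n]['img'][...,::-1]);print(n,d[n]['K'].tolist(),d[n]['R'].round(3).tolist(),d[n]['t'])
E
```

```text
[ 0.17345555 -0.49520827  0.24448053] [-7.84345043e-04  9.85849903e-01  1.67628595e-01 -8.24222769e-05] 0.014 0.0
top [[416.14839394286474, 0.0, 252.20474076935508], [0.0, 416.14839394286474, 185.60438727792163], [0.0, 0.0, 1.0]] [[-0.027, -1.0, -0.011], [-0.994, 0.028, -0.107], [0.107, 0.008, -0.994]] [0.05431723 0.57415885 1.13768122]
side [[468.99595965701025, 0.0, 256.29968169897086], [0.0, 468.99595965701025, 193.15220016439758], [0.0, 0.0, 1.0]] [[-0.966, -0.257, -0.025], [-0.11, 0.496, -0.861], [0.234, -0.829, -0.508]] [0.54293048 0.15104221 1.04891129]
```

View pics/top0.png

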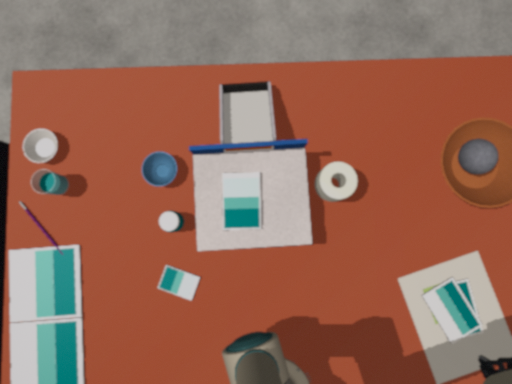

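View pics/side0.png

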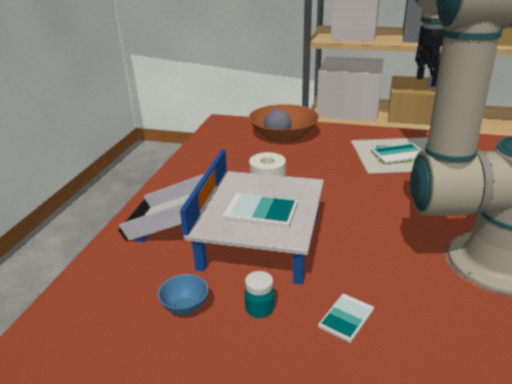

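The top view shows the shelf at columns 195–311 and rows 150–250, the screen at row about 147, and the slide above it. The tile is at about (241,200), left of the middle. The side view confirms this. Next I'll get the shelf and tile geometry.

```bash
cat > h.py <<'E'
import numpy as np,cv2
def ray(c,px,z):
    R,t=np.array(c['R']),np.array(c['t']);o=-R.T@t
    p=np.atleast_2d(px).astype(float)
    d=np.c_[p,np.ones(len(p))]@np.linalg.inv(c['K']).T@R
    return o+d*((z-o[2])/d[:,2])[:,None]
def proj(c,X):
    q=np.array(c['K'])@(np.array(c['R'])@np.array(X)+np.array(c['t']));return q[:2]/q[2]
def big(m): return max(cv2.findContours(m.astype(np.uint8),0,2)[0],key=cv2.contourArea)
E
python3 - <<'E'
import pickle;from h import *
c=pickle.load(open('d.pkl','rb'))['top'];im=c['img'];hsv=cv2.cvtColor(im,cv2.COLOR_RGB2HSV)
cv2.imwrite('pics/crop.png',cv2.resize(im[75:260,180:365,::-1],None,fx=3.2,fy=3.2,interpolation=cv2.INTER_CUBIC))
H,S,V=[hsv[...,i].astype(int) for i in range(3)]
roi=np.zeros(H.shape,bool);roi[75:260,185:316]=1
blue=roi&(H>105)&(H<125)&(S>120)
b=big(blue);print('blue',cv2.minAreaRect(b))
w=ray(c,b[:,0],.165);print('screen',cv2.minAreaRect((w[:,:2]*1000).astype(np.float32)))
sh=roi&((S<70)|((H>70)&(H<100)));sh[:148]=0
w=ray(c,big(sh)[:,0],.1);print('shelf',cv2.minAreaRect((w[:,:2]*1000).astype(np.float32)))
te=roi&(H>75)&(H<100)&(S>50);te[:150]=0
w=ray(c,big(te)[:,0],.112);print('tealmint',cv2.minAreaRect((w[:,:2]*1000).astype(np.float32)))
for p in((241,160),(241,190),(241,200),(241,220),(280,200)):print(im[p[1],p[0]],hsv[p[1],p[0]])
E
```

```text
blue ((247.6025390625, 146.12010192871094), (7.365010738372803, 115.3388442993164), 86.37850952148438)
screen ((661.0061645507812, 46.23509979248047), (18.786081314086914, 289.7156677246094), 2.0009138584136963)
shelf ((538.0393676757812, 41.00462341308594), (265.153076171875, 303.0992736816406), 1.910637378692627)
tealmint ((498.922119140625, 68.56453704833984), (88.58736419677734, 77.63248443603516), 88.86035919189453)
[193 184 180] [  9  17 193]
[195 204 203] [ 87  11 204]
[100 174 163] [ 86 108 174]
[  0 123 120] [ 89 255 123]
[192 183 180] [  8  16 192]
```

View pics/crop.png

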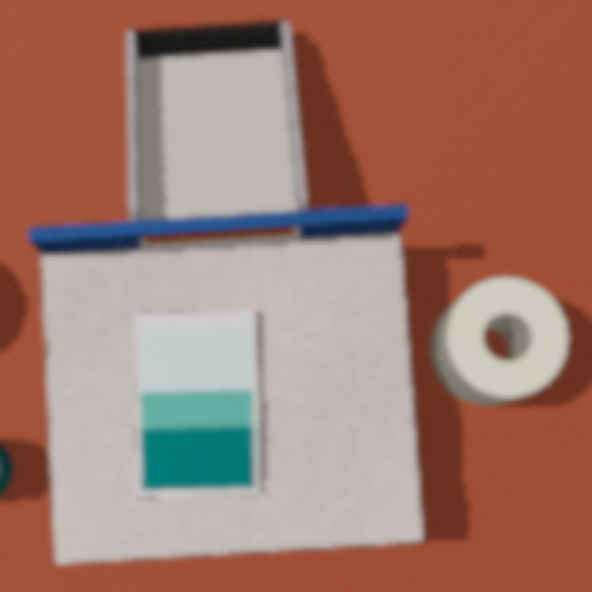

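The crop shows the tile's outer corners at about (136,314), (258,311), (264,491) and (140,495). The shelf corners are at (42,253), (402,236), (424,541) and (55,563).

Run:
```python
import pickle;from h import *
c=pickle.load(open('d.pkl','rb'))['top']
f=lambda p,z:ray(c,np.array(p)/3.2+[179.66,74.66],z)[:,:2]
T=f([(136,314),(258,311),(264,491),(140,495)],.112)
S=f([(55,563),(424,541)],.1); U=f([(30,235),(407,212)],.165); W=f([(126,30),(292,22),(133,213),(307,204)],.1)
print(T.round(3),S.round(3),U.round(3),sep='\n')
ang=lambda a:np.degrees(np.arctan2(-a[0],a[1]))
yS,yU=ang(S[0]-S[1]),ang(U[0]-U[1])
tx=(T[0]+T[1]-T[2]-T[3]);ty=T[0]+T[3]-T[1]-T[2]
print('yaw',yS,yU,'tile',np.degrees(np.arctan2(tx[1],tx[0])),ang(ty))
y=np.radians((yS+yU)/2);ex=np.array([np.cos(y),np.sin(y)]);ey=np.array([-ex[1],ex[0]])
M=(S[0]+S[1])/2+.26*ex;M2=(U[0]+U[1])/2
print('mouth',M,M2)
tc=T.mean(0);print('tile',tc,'in mouth',(tc-M)@ex,(tc-M)@ey)
```

```text
[[0.603 0.116]
 [0.602 0.016]
 [0.456 0.015]
 [0.455 0.115]]
[[ 0.402  0.186]
 [ 0.412 -0.114]]
[[ 0.66   0.193]
 [ 0.67  -0.103]]
yaw 1.846959466911339 1.8654462079543164 tile 0.1797731074135793 0.030064126923540525
mouth [0.66676954 0.04474888] [0.66509875 0.04531349]
tile [0.52896433 0.06538024] in mouth -0.13706462777237655 0.0250842087571792
```

Request:
{"op": "send_rows", "data": {"steps": [0.25, 0.5, 0, 0, 0, -0.3, 0.55, 1, 0, 0, 0, -0.58], "hand": 1}}

```text
t: 0.35
tool_pos: [0.2286, -0.3943, 0.2445]
tcp_rot: [-0.001, 1.0, 0.013, -0.0]
wrist_force: [0.4, -0.5, 0.5]
grip_width: 0.0518
gripper_force: 0.0
```

Request:
{"op": "send_rows", "data": {"steps": [0.25, 0.5, 0, 0, 0, 0, 0.55, 1, 0, 0, 0, 0]}}

```text
t: 0.6
tool_pos: [0.2838, -0.2938, 0.245]
tcp_rot: [-0.0, 1.0, 0.016, -0.0]
wrist_force: [1.4, 0.5, 1.0]
grip_width: 0.0123
gripper_force: 0.0
```

Request:
{"op": "send_rows", "data": {"steps": [0.25, 0.5, 0, 0, 0, 0, 0.55, 1, 0, 0, 0, 0]}}

```text
t: 0.85
tool_pos: [0.3388, -0.1938, 0.2452]
tcp_rot: [0.0, 1.0, 0.016, 0.0]
wrist_force: [0.8, -1.8, -0.7]
grip_width: 0.0001
gripper_force: 0.0
```

Request:
{"op": "send_rows", "data": {"steps": [0.25, 0.5, 0, 0, 0, 0, 0.55, 1, 0, 0, 0, 0]}}

```text
t: 1.1
tool_pos: [0.3939, -0.0937, 0.2452]
tcp_rot: [0.0, 1.0, 0.016, 0.0]
wrist_force: [1.1, -0.2, 1.6]
grip_width: 0.0003
gripper_force: 0.0
```

Request:
{"op": "send_rows", "data": {"steps": [0.25, 0.5, 0, 0, 0, 0, 0.55, 1, 0, 0, 0, 0]}}

```text
t: 1.35
tool_pos: [0.4489, 0.0064, 0.2452]
tcp_rot: [0.0, 1.0, 0.017, 0.0]
wrist_force: [0.2, -1.5, -0.1]
grip_width: 0.0003
gripper_force: 0.0
```

Request:
{"op": "send_rows", "data": {"steps": [0.25, 0.5, 0, 0, 0, 0, 0.55, 1, 0, 0, 0, 0, 0.55, 1, 0, 0, 0, 0]}}

```text
t: 1.72
tool_pos: [0.5039, 0.1073, 0.2435]
tcp_rot: [-0.0, 1.0, 0.019, -0.002]
wrist_force: [-0.1, -1.0, -0.1]
grip_width: -0.0005
gripper_force: 0.0
```

Request:
{"op": "send_rows", "data": {"steps": [0.2, 0.45, 0, 0, 0, 0, 0.2, 0.45, -0.5, 0, 0, 0, 0.2, 0.45, -1, 0, 0, 0, 0.2, 0.45, -1, 0, 0, 0]}}

```text
t: 2.22
tool_pos: [0.521, 0.1483, 0.1412]
tcp_rot: [0.001, 1.0, 0.016, -0.004]
wrist_force: [-0.5, 0.1, -0.1]
grip_width: -0.0002
gripper_force: 0.0
```

Request:
{"op": "send_rows", "data": {"steps": [0, 0, -0.2, 0, 0, 0, 0, 0, -0.2, 0, 0, 0]}}

```text
t: 2.48
tool_pos: [0.5237, 0.149, 0.1266]
tcp_rot: [0.0, 1.0, 0.016, 0.0]
wrist_force: [-0.4, -0.7, -0.1]
grip_width: 0.0
gripper_force: 0.0
```

Run:
```python
from rig import readout, viewer, manip
from h import *
s=readout.sense();print(s['tool_pos'],s['wrist_force'],manip.tip_reach)
c=viewer.get_image('side')
for z in(0,.014,.027):print(z,proj(c,np.array(s['tool_pos'])-[0,0,z]))
u,v=proj(c,s['tool_pos']).astype(int)
print(u,v)
cv2.imwrite('pics/s1.png',cv2.resize(c['img'][v-70:v+50,u-80:u+80,::-1],None,fx=5,fy=5,interpolation=cv2.INTER_CUBIC))
```

```text
[0.52368351 0.14899489 0.12661053] [-0.4318984  -0.66311777 -0.14510833] 0.014
0 [254.17262083 221.03414258]
0.014 [254.35408637 226.54228054]
0.027 [254.52027464 231.5866981 ]
254 221
```

View pics/s1.png

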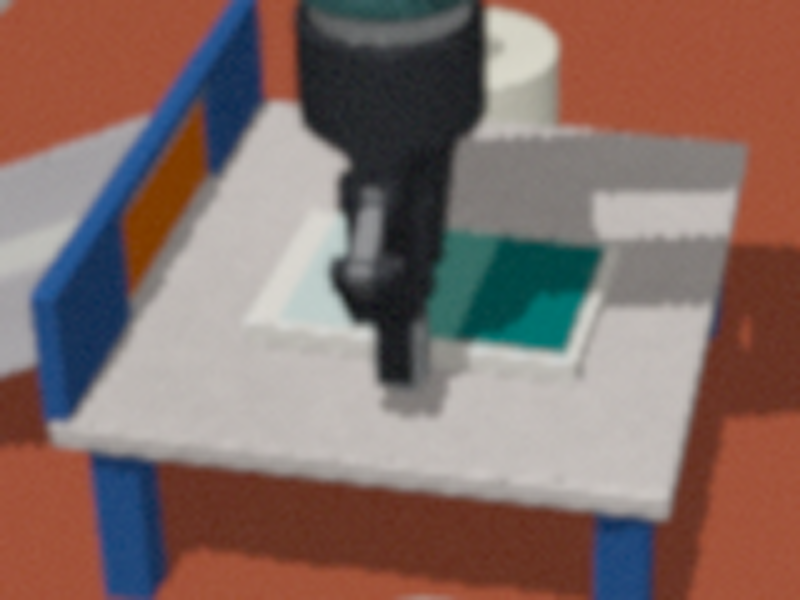

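The fingertip is at about crop (398,385), beside the tile and about 12 mm above the shelf, which fits tip_reach 14 mm. Lower 9 mm, then push sideways.

Request:
{"op": "send_rows", "data": {"steps": [0, 0, -0.09, 0, 0, 0, 0, -0.1, -0.09, 0, 0, 0, 0, -0.15, -0.09, 0, 0, 0]}}

```text
t: 2.9
tool_pos: [0.5236, 0.1337, 0.1167]
tcp_rot: [0.0, 1.0, 0.016, 0.0]
wrist_force: [0.3, -1.0, -0.2]
grip_width: -0.0
gripper_force: 0.0
```

Request:
{"op": "send_rows", "data": {"steps": [0, -0.06, 0, 0, 0, 0, 0, -0.12, 0, 0, 0, 0, 0, -0.18, 0, 0, 0, 0, 0.01, -0.24, 0, 0, 0, 0, 0.01, -0.3, 0, 0, 0, 0]}}

```text
t: 3.52
tool_pos: [0.5247, 0.1042, 0.1165]
tcp_rot: [-0.0, 1.0, 0.017, 0.0]
wrist_force: [0.2, 3.1, 1.7]
grip_width: -0.0001
gripper_force: 1.7
```

Request:
{"op": "send_rows", "data": {"steps": [0, 0, 0, 0, 0, 0, 0, 0.2, 0, 0, 0, 0, 0, 0.3, 0.3, 0, 0, 0, -0.5, 0.2, 0.5, 0, 0, 0, -0.9, 0, 0.5, 0, 0, 0]}}

```text
t: 4.15
tool_pos: [0.4339, 0.1057, 0.1676]
tcp_rot: [-0.0, 1.0, 0.018, 0.001]
wrist_force: [-0.4, -0.5, 0.4]
grip_width: 0.0003
gripper_force: 0.0
```

Request:
{"op": "send_rows", "data": {"steps": [-0.5, -0.4, 0, 0, 0, 0, -0.6, -0.6, 0, 0, 0, 0, -0.6, -0.6, 0, 0, 0, 0], "hand": 0.4}}

```text
t: 4.53
tool_pos: [0.3743, 0.0445, 0.1666]
tcp_rot: [0.0, 1.0, 0.016, 0.001]
wrist_force: [0.1, -0.1, 0.2]
grip_width: 0.0513
gripper_force: 0.0
```

Run:
```python
from rig import readout, viewer
from h import *
s=readout.sense();print(s['tool_pos'],s['grip_width'])
c=viewer.get_image('top');im=c['img']
cv2.imwrite('pics/t1.png',cv2.resize(im[75:260,180:365,::-1],None,fx=3.2,fy=3.2,interpolation=cv2.INTER_CUBIC))
```

```text
[0.37427451 0.0444907  0.16661131] 0.051269261187922896
```

View pics/t1.png

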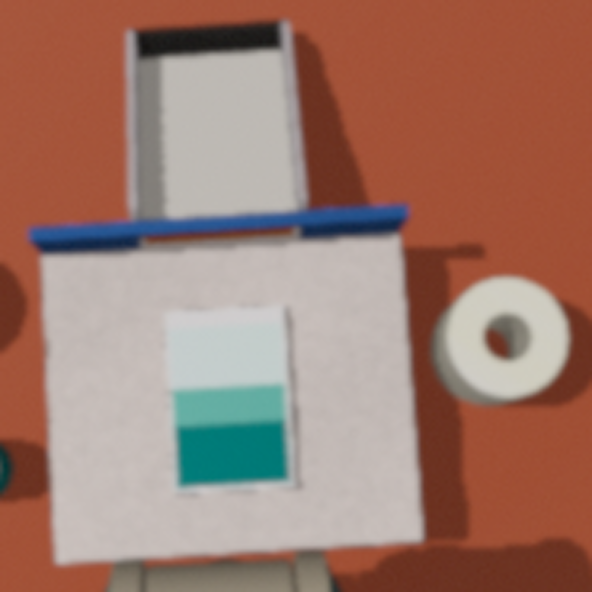

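The tile's corners are now at about (165,312), (287,307), (298,486) and (177,491).

Run:
```python
import pickle;from h import *
c=pickle.load(open('d.pkl','rb'))['top']
T=ray(c,np.array([(165,312),(287,307),(298,486),(177,491)])/3.2+[179.66,74.66],.112)[:,:2]
y=np.radians(1.86);ex=np.array([np.cos(y),np.sin(y)]);ey=np.array([-ex[1],ex[0]])
M=np.array([.666,.045]);tx=T[0]+T[1]-T[2]-T[3];tc=T.mean(0)
print(tc,'yaw',np.degrees(np.arctan2(tx[1],tx[0])),(tc-M)@ex,(tc-M)@ey,'rear',(T[2]+T[3])/2)
```

```text
[0.53128149 0.03908095] yaw 2.1147494884798923 -0.13483965027866393 -0.0015433172074929826 rear [0.45819042 0.03638198]
```

Tile is centred within 2 mm, yaw matched. Position behind the tile.

Request:
{"op": "send_rows", "data": {"steps": [0.5, -0.07, 0, 0, 0, 0, 0.5, -0.08, -0.25, 0, 0, 0, 0.5, -0.08, -0.45, 0, 0, 0, 0.5, -0.08, -0.52, 0, 0, 0, 0.5, -0.08, -0.52, 0, 0, 0]}}

```text
t: 5.2
tool_pos: [0.4248, 0.0372, 0.1142]
tcp_rot: [-0.0, 1.0, 0.017, -0.0]
wrist_force: [0.3, 0.7, -0.3]
grip_width: 0.0511
gripper_force: 0.0
```

Request:
{"op": "send_rows", "data": {"steps": [0.2, 0.006, 0, 0, 0, 0, 0.35, 0.011, 0, 0, 0, 0, 0.5, 0.016, 0, 0, 0, 0, 0.65, 0.021, 0, 0, 0, 0, 0.75, 0.024, 0, 0, 0, 0]}}

```text
t: 5.82
tool_pos: [0.5003, 0.0392, 0.1154]
tcp_rot: [0.0, 1.0, 0.017, 0.0]
wrist_force: [-4.3, 0.8, 3.2]
grip_width: 0.0513
gripper_force: 2.2
```

Run:
```python
from rig import readout, viewer
from h import *
s=readout.sense();print(s['tool_pos'],s['wrist_force'])
c=viewer.get_image('side')['img'][140:280,110:350,::-1]
cv2.imwrite('pics/s2.png',cv2.resize(c,None,fx=3.3,fy=3.3,interpolation=cv2.INTER_CUBIC))
```

```text
[0.50027045 0.03919007 0.11539026] [-4.31007451  0.77450187  3.23193025]
```

View pics/s2.png

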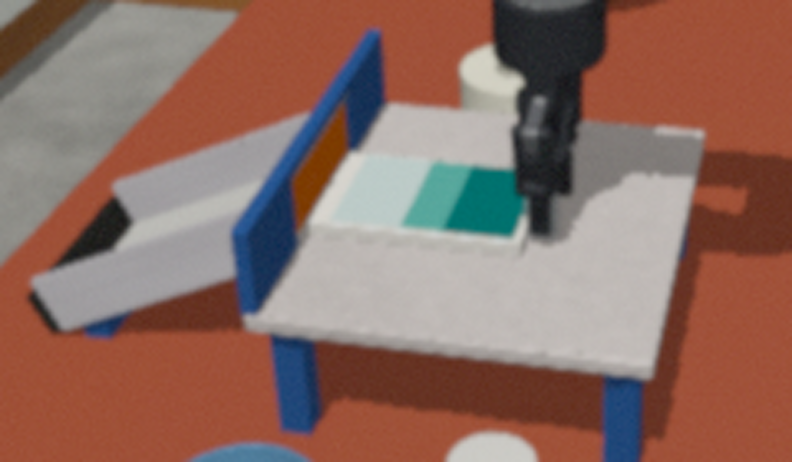

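The tile is flat and straight, its front edge at about (330,190), just short of the flap. Keep pushing.

Request:
{"op": "send_rows", "data": {"steps": [0.1, 0.003, 0.01, 0, 0, 0, 0.2, 0.006, 0.01, 0, 0, 0, 0.3, 0.01, 0.01, 0, 0, 0, 0.4, 0.013, 0.01, 0, 0, 0, 0.5, 0.016, 0.01, 0, 0, 0]}}

```text
t: 6.5
tool_pos: [0.5502, 0.0405, 0.1154]
tcp_rot: [0.0, 1.0, 0.017, -0.0]
wrist_force: [-4.5, 0.8, 3.0]
grip_width: 0.0518
gripper_force: 2.1
```

Request:
{"op": "send_rows", "data": {"steps": [0.1, 0.003, 0, 0, 0, 0, 0.2, 0.006, 0, 0, 0, 0, 0.3, 0.01, 0, 0, 0, 0, 0.4, 0.013, 0, 0, 0, 0, 0.45, 0.015, 0, 0, 0, 0]}}

```text
t: 7.12
tool_pos: [0.5951, 0.042, 0.1152]
tcp_rot: [0.0, 1.0, 0.017, -0.0]
wrist_force: [-5.2, -0.5, 3.4]
grip_width: 0.0512
gripper_force: 2.3
```

Run:
```python
from rig import readout, viewer
from h import *
s=readout.sense();print(s['tool_pos'],s['wrist_force'])
c=viewer.get_image('side')['img'][140:280,110:350,::-1]
cv2.imwrite('pics/s3.png',cv2.resize(c,None,fx=3.3,fy=3.3,interpolation=cv2.INTER_CUBIC))
```

```text
[0.59507873 0.04198897 0.11520086] [-5.17083226 -0.47332532  3.38209834]
```

View pics/s3.png

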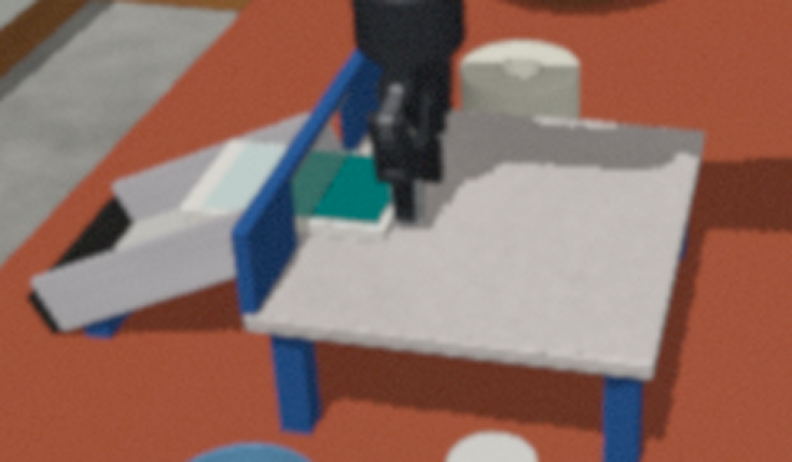

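The tile is in the opening, still flat, and hasn't tipped yet. Push on slowly.

Request:
{"op": "send_rows", "data": {"steps": [0.04, 0.001, 0, 0, 0, 0, 0.07, 0.002, 0, 0, 0, 0, 0.1, 0.003, 0, 0, 0, 0, 0.13, 0.004, 0, 0, 0, 0, 0.13, 0.004, 0, 0, 0, 0]}}

```text
t: 7.8
tool_pos: [0.6077, 0.0424, 0.1153]
tcp_rot: [0.0, 1.0, 0.017, 0.0]
wrist_force: [0.2, -0.2, 0.6]
grip_width: 0.0514
gripper_force: 0.0
```

Run:
```python
from rig import readout, viewer
from h import *
s=readout.sense();print(s['tool_pos'],s['wrist_force'])
c=viewer.get_image('side')['img'][140:280,110:350,::-1]
cv2.imwrite('pics/s4.png',cv2.resize(c,None,fx=3.3,fy=3.3,interpolation=cv2.INTER_CUBIC))
```

```text
[0.60769464 0.04235687 0.11530801] [ 0.18477874 -0.15913453  0.58298954]
```

View pics/s4.png

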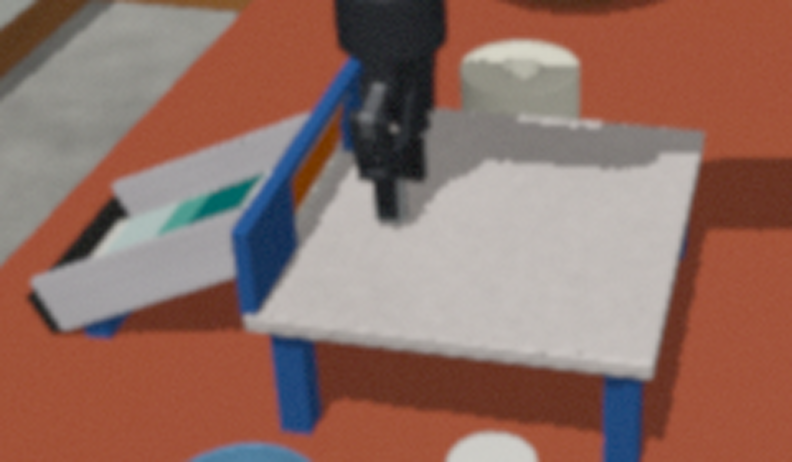

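The tile has slid down to the stop, around (170,215), and the flap is falling shut. Draw back and wait.

Request:
{"op": "send_rows", "data": {"steps": [-0.4, 0, 0, 0, 0, 0, -0.8, 0, 0.3, 0, 0, 0, -1, 0, 0.8, 0, 0, 0, -1, 0, 0.8, 0, 0, 0, -1, 0, 0.8, 0, 0, 0]}}

```text
t: 8.48
tool_pos: [0.5074, 0.0424, 0.1951]
tcp_rot: [0.0, 1.0, 0.017, 0.0]
wrist_force: [-0.3, 0.0, -0.5]
grip_width: 0.0513
gripper_force: 0.0
```

Request:
{"op": "send_rows", "data": {"steps": [-0.3, 0, 0, 0, 0, 0, -0.5, 0, 0, 0, 0, 0, -0.5, 0, 0, 0, 0, 0, -0.5, 0, 0, 0, 0, 0, -0.5, 0, 0, 0, 0, 0]}}

```text
t: 9.1
tool_pos: [0.458, 0.0423, 0.1949]
tcp_rot: [0.0, 1.0, 0.017, -0.0]
wrist_force: [-0.3, -0.2, -0.3]
grip_width: 0.0514
gripper_force: 0.0
```

Request:
{"op": "send_rows", "data": {"steps": [0, 0, 0, 0, 0, 0, 0, 0, 0, 0, 0, 0, 0, 0, 0, 0, 0, 0, 0, 0, 0, 0, 0, 0, 0, 0, 0, 0, 0, 0]}}

```text
t: 9.72
tool_pos: [0.4575, 0.0424, 0.1954]
tcp_rot: [0.0, 1.0, 0.017, 0.0]
wrist_force: [-0.5, -0.3, 0.6]
grip_width: 0.0514
gripper_force: 0.0
```

Request:
{"op": "send_rows", "data": {"steps": [0, 0, 0, 0, 0, 0, 0, 0, 0, 0, 0, 0, 0, 0, 0, 0, 0, 0, 0, 0, 0, 0, 0, 0, 0, 0, 0, 0, 0, 0]}}

```text
t: 10.35
tool_pos: [0.4575, 0.0424, 0.1953]
tcp_rot: [0.0, 1.0, 0.017, -0.0]
wrist_force: [0.2, -0.0, 0.8]
grip_width: 0.0512
gripper_force: 0.0
```

Run:
```python
from rig import readout, viewer
from h import *
s=readout.sense();print(s['tool_pos'],s['wrist_force'])
a=viewer.get_image('side')['img'][140:265,110:300,::-1];b=viewer.get_image('top')['img'][75:200,180:370,::-1]
cv2.imwrite('pics/f.png',cv2.resize(np.hstack([a,b]),None,fx=2.1,fy=2.1,interpolation=cv2.INTER_CUBIC))
```

```text
[0.45752028 0.04239432 0.19529893] [ 0.24288785 -0.02930955  0.7539202 ]
```

View pics/f.png

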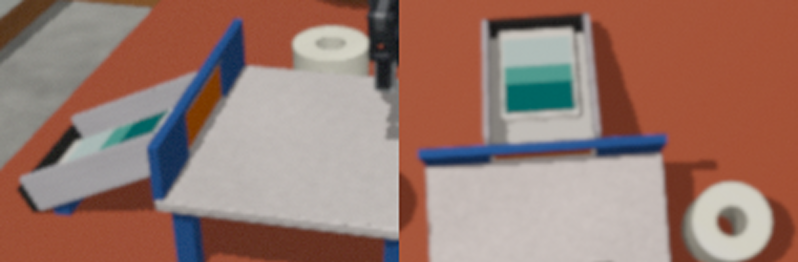

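The tile lies against the stop with its painted side up, seen in the top view at about (540,70). The flap hangs shut and the hand is clear.

```bash
python3 -c "
from rig import ticket
print(ticket.finish_job())"
```

```text
the job is handed in; nothing more can be done
None
```

The job is handed in (no verdict came back): in the last pictures the tile lies painted side up against the stop, the flap hangs shut and the hand is clear; the paper roll is in place, and the arm never went near the jar or bowl, which I did not re-check.

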